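# Couple the grinding head to the herb mill

### The arm

A 6-joint arm with a two-finger parallel gripper is mounted at the origin on the work surface. World frame = base frame: x ahead of the robot, y to its left, z up, the work surface at z = 0. Lengths are in mm, angles in rad, forces in N, time in s.
With the tool pointing down it reaches from about 275 to 825 mm from the base axis. Payload 5.2 kg.
Tool frame: the origin (TCP) lies at the very end of the fingers, on their centre line; the grasp point (between the pads) lies 19 mm behind it; z points along the fingers, y is the line along which they close (so a half turn about z gives the same grasp; the last joint's range is limited). The gripper opens to 93 mm and grips with 3 to 60 N. Pads are 15 mm wide; open, the fingers measure 128 mm over their backs; the gripper's body (75 mm by 188 mm) begins 65 mm behind the grasp point.
Start: joints at [-1.439, 0.259, 1.535, -0, 1.348, -0.203], TCP at [180.74, -519.459, 180.153] pointing down, gripper open.
Joint ranges: [-3.14, 3.14], [-0.91, 2.08], [0.19, 2.58], [-1.22, 4.36], [0.22, 2.71], [-3.12, 3.12]. Speed limits (rad/s): [2.57, 2.57, 3.14, 3.14, 3.14, 3.14].

### API

Orientations are given as [roll, pitch, yaw] about the fixed x, y, z axes, in that order (R = Rz(yaw) Ry(pitch) Rx(roll)).
In Python, from bench import robot gives the robot as it stands. The module is installed in compiled form; this text tells all that it offers. Calls block until the motion is done:
- robot.move_ptp(position, orientation): joint-space move of the TCP to a pose.
- robot.move_linear(position, ori=None, speed=150, f_stop=None): straight line of the TCP; ori=None keeps the orientation; speed is the mean speed in mm/s. With f_stop (N) it stops when the force on the tool has changed by that much, and returns True; else False.
- robot.move_j(angles): joint-space move.
- robot.move_gripper(opening): opening from 0.0 (shut) to 1.0 (fully open); the grip force is fixed at half the most; returns when the fingers have stopped.
- robot.sleep(seconds).
- robot.inverse_kinematics(position, orientation): joint angles nearest the present ones, or None.
- robot.get_image(name): name is "scene" or "top"; returns a dict with "img" (420x560x3 uint8, blue, green, red), "fovy" (degrees; the focal length in pixels is half the picture's height over the tangent of half this angle, whatever the lens; pixels are square), "cx", "cy" (the principal point, pixels), "eye" and "orientation" of the camera in the world. Camera axes: x right, y down, z forward; pixel columns grow to the right and rows downward; lengths in mm; the calibration is good to about 2 mm. A picture is of the moment at which its call begins. There is no depth.
A pose or a line that the arm cannot do raises robot.MotionError and nothing moves.
- robot.hand_in(): hands the job in; it is judged then, once.
Readings, each from a call of its own:
- robot.current_t(): time.
- robot.current_qpos(): joint angles.
- robot.current_joint_vel(): joint speeds.
- robot.current_joint_efforts(): joint torques, N m.
- robot.current_tcp_pos(): TCP position.
- robot.current_eef_rot(): TCP orientation.
- robot.current_contact_force(): force on the tool from outside, world axes, zero at the start.
- robot.current_ft_torque(): the same for the moment, N m.
- robot.current_gripper_width(): opening from 0.0 (shut) to 1.0 (fully open).
- robot.current_finger_force(): force on a finger pad.
Only numpy, scipy, OpenCV 4.12 (cv2) and the standard library are available. Lean on these libraries where they do the work, as an engineer would, in place of code of your own. Each camera call takes 0.05 s, during which the arm holds its last target. There are 200 camera calls.

### The job

Turn the herb mill's four-spoked hand wheel until the teeth of the drive shaft line up with the cross-shaped socket of the grinding head (one spoke pointing straight up), then push the head along its guide onto the shaft until it is fully home against its stops. Finally swing the latch bar right across behind the head to lock it, and leave the things standing around the mill where they are.

Things in the scene. Friction and masses are not known exactly. Their poses are not given: they have to be found in the camera images.
- mill: The herb mill's fixed grey bed, 490 x 200 x 20 mm, and all on it. Origin: on the counter, below the front face of the hand wheel, on the centre line. x runs along the drive shaft from the white motor housing towards the grinding head (bed: x -220 to 270), y across (+-100), z up. Motor housing: x -205 to -35, y +-75, up to z 140.
- drive_shaft (a joint): Angle (rad) of drive shaft and hand wheel about the bed's x axis (positive turns y towards z). At every multiple of pi/2, 0 included, one spoke points straight up and the teeth fit the socket; they enter only within about 0.1 rad of that. Turns either way, friction about 0.12 N m, stays where left. Starts between 0.3 and 1.27.
- wheel_hub (a point): Centre of the dark steel hand wheel, on the shaft axis, bed x -5, 78 mm above the counter; turns with it. No rim: four flat spokes along this frame's +-y and +-z, in line with the shaft teeth, 10 mm thick along the shaft, 12 mm wide, ends 55 mm from the axis; boss 46 mm across. Spokes can be pushed sideways from above; 25 mm free towards the motor.
- shaft_tip (a point): Free end of the toothed shaft, a fixed point on its axis at bed x 62, 78 mm above the counter. The shaft is a steel cross of four teeth, each 10 mm thick, 44 mm across opposite teeth, 62 mm long from the wheel.
- socket_mouth (a point): Centre of the cross-shaped socket's mouth in the front face of the loose aluminium grinding head, 78 mm above the counter. Slots upright and level, 15 mm wide, 50 mm across, 52 mm deep. Its x axis points to the head's back. The head starts with this face 13 to 48 mm clear of the shaft tip; home, it is at bed x 18, against two stops.
- head_back (a point): Middle of the grinding head's flat back face in its width, 60 mm above the counter: push here, low down, towards the motor (pushed higher up the head may tip forward a little until it is let go). 100 mm behind the socket mouth, at bed x 118 when the head is home; the face is 90 mm wide and rises to 90 mm above the counter.
- latch (a joint): Angle (rad) of the flat steel latch bar about its upright pivot: 0 = along the bed's +x, beside the guide (open); positive swings it over the rails behind the head; pi/2 = straight across behind the head (shut, end stop). Stays where left (friction about 0.06 N m). Starts between -0.25 and 0.1. It cannot shut unless the head is home.
- latch_pivot (a point): Pivot of the latch, fixed: bed x 127, y -75, 62 mm above the counter. The bar is 105 mm long from the pivot, 12 mm thick, 20 mm high (52 to 72 mm above the counter).
- latch_end (a point): Point on the latch bar 95 mm from the pivot, at mid-height of the bar; a black upright pin, 16 mm diameter, rises above it to 100 mm above the counter.
- tea_bowl: Bystander: tea bowl, 84 mm across, 50 mm high, near the mill on the robot side; origin at the centre of its underside; leave it alone.
- brass_cup: Bystander: small brass cup, 56 mm across, 45 mm high, beyond the open end of the mill bed; origin at the centre of its underside; leave it alone.
- scoop: Bystander: wooden-handled brass spoon, 180 mm long, lying along the far side of the mill bed; origin at the centre of its underside; leave it alone.
- jar: Bystander: amber jar, 66 mm across, 85 mm high, at the far side of the mill bed; origin at the centre of its underside; leave it alone.
- head: The loose grinding head: stepped block 100 mm long (x), 90 wide, about 0.75 kg; front half 100 high with a steel hopper tray up to 155 mm above the counter, back half 70 high. Origin: centre of its underside, 20 mm up on the bed. It slides along the bed's x in a 93 mm wide guide between two steel rails (y +-46.5 to +-58.5, x 20 to 260, tops 45 mm above the counter).
Mind the look-alikes: they are no part of the job. What is meant by the head is not orange or purple, and is the smaller of those in its own colour.

How it is judged (in metres and radians):
On the way, in this order (a step that is already met when the one before it is completed fails the run):
1. the shaft teeth are lined up with the socket while the head is still off the shaft ((angle between the y axis of wheel_hub and the y axis of mill, either way round below 0.16 rad or angle between the z axis of wheel_hub and the y axis of mill, either way round below 0.16 rad) and x of socket_mouth in the frame of mill above 0.055 m), for 0.2 s.
2. the head is home on the shaft (x of socket_mouth in the frame of mill below 0.0215 m and x of head_back in the frame of mill below 0.1215 m and y of socket_mouth in the frame of mill between -0.004 and 0.004 m), for 0.2 s.
3. the latch is across behind the head (all of step 2 and value of joint latch above 1.45 rad), for 0.2 s.
At the end, for the whole second after the job is handed in: The grinding head stands level in its guide (within 0.05 rad), fully home on the shaft (its front within 3.5 mm of the stops), the shaft teeth lined up in it (within 0.16 rad), the latch shut behind it (beyond 1.45 rad), and the head at rest (all of step 3 and angle between socket_mouth's own z axis and vertical below 0.05 rad and (angle between the y axis of wheel_hub and the y axis of mill, either way round below 0.16 rad or angle between the z axis of wheel_hub and the y axis of mill, either way round below 0.16 rad) and linear speed of head below 0.02 m/s); the robot touches nothing.
It fails at once if one of the things around the mill pushed more than 40 mm from its place (distance of any of tea_bowl, brass_cup, scoop, jar from where it was at the start of the episode above 0.04 m).
It also fails if it takes over 56 s, if anything falls off the work surface, if the arm or the gripper's body presses on something with over 40 N, if the wrist force passes 120 N, or if a joint passes its speed limit or range.

## Working session

There is one attempt and no reset: what is moved stays moved. The work goes in short steps, each a Python script; the robot and the scene stay as the last script left them, time stands still between calls to the robot, and variables do not carry over. Pictures are saved under pics/ and viewed, at most 10 in all, crops included, and the job is handed in when it is done.

```bash
mkdir -p pics
cat > h.py <<'E'
import numpy as np, cv2
from scipy.spatial.transform import Rotation as R
from bench import robot
def cam(n):
    d=robot.get_image(n); im=np.array(d["img"]); f=im.shape[0]/2/np.tan(np.radians(d["fovy"])/2)
    o=np.array(d["orientation"]); M=R.from_euler('xyz',o).as_matrix() if o.shape==(3,) else o
    return im,f,d["cx"],d["cy"],np.array(d["eye"]),M
def ray(c,u,v): 
    r=c[5]@np.array([(u-c[2])/c[1],(v-c[3])/c[1],1.]); return r/np.linalg.norm(r)
def onz(c,u,v,z):
    r=ray(c,u,v); return c[4]+r*(z-c[4][2])/r[2]
def proj(c,p):
    q=c[5].T@(np.array(p)-c[4]); return q[:2]/q[2]*c[1]+np.array([c[2],c[3]])
E
python3 - <<'E'
from h import *
for n in("scene","top"):
    c=cam(n); cv2.imwrite(f"pics/{n}0.png",cv2.resize(c[0],(800,600),interpolation=cv2.INTER_CUBIC)); print(n,c[1:5],c[5].round(3).tolist())
E
```

```text
scene (np.float64(395.02647555088396), 285.68329655035274, 207.63788007502248, array([1113.89941351, -523.36245787,  733.63128203])) [[0.659, 0.488, -0.572], [0.752, -0.434, 0.497], [-0.006, -0.758, -0.652]]
top (np.float64(386.8787517067619), 273.9205522333911, 199.98175447463535, array([478.43326441, -39.14188762, 905.49275366])) [[-0.028, -0.996, 0.081], [-1.0, 0.028, 0.005], [-0.007, -0.081, -0.997]]
```

View pics/scene0.png

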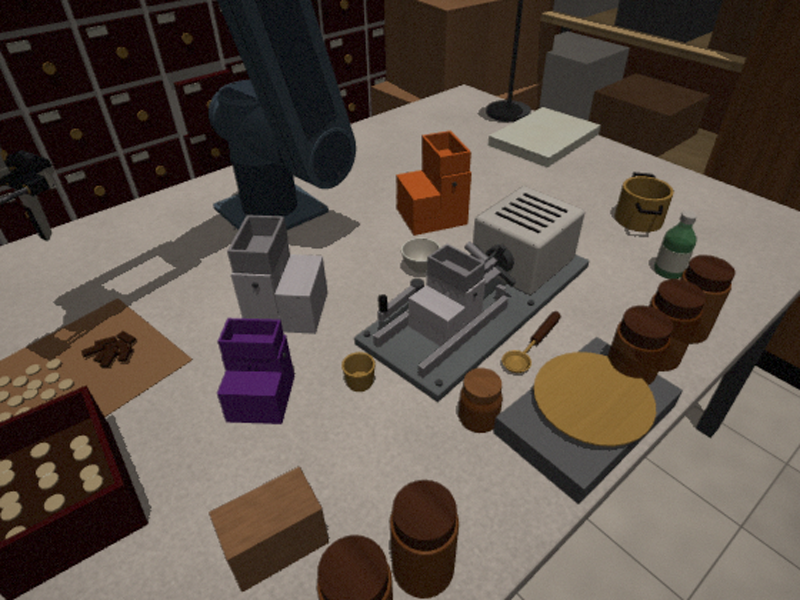

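View pics/top0.png

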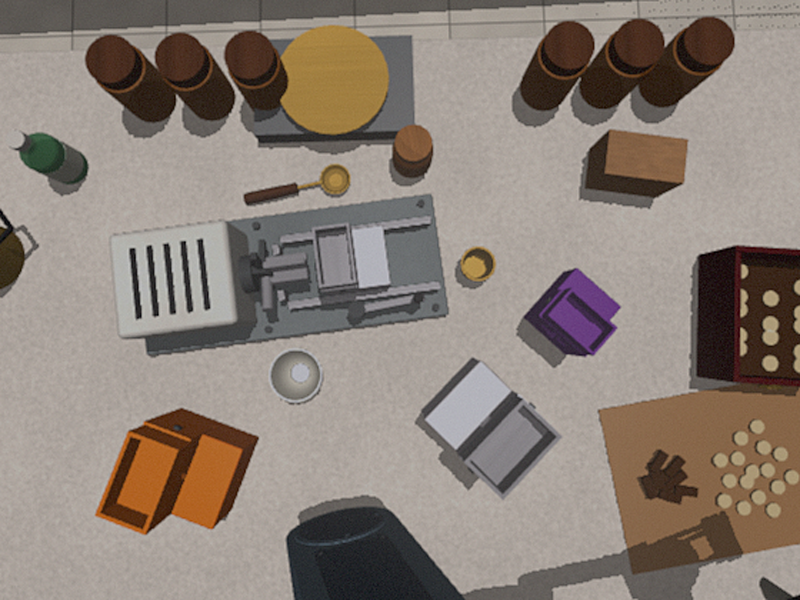

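The scene view shows the mill in the middle, with the latch pin at about (383,305). In the top view (800 px wide) the bed corners are near (432,195), (447,314) and (148,354). The wheel is near (262,275), the grey head spans about 315–388, and the latch pivot is at (360,312) with its pin near (418,298). The large grey, orange and purple heads are decoys. Next I fit the bed pose from a mask.

Run:
```python
from h import *
c=cam("top"); im=c[0]; s=.7
# bed colour sample & mask
hsv=cv2.cvtColor(cv2.GaussianBlur(im,(3,3),0),cv2.COLOR_BGR2HSV)
for p in [(425,270),(280,330),(430,235)]: print(hsv[int(p[1]*s),int(p[0]*s)],im[int(p[1]*s),int(p[0]*s)], end=' ')
g=cv2.GaussianBlur(cv2.cvtColor(im,cv2.COLOR_BGR2GRAY),(3,3),0).astype(float)
def edge(a,b,out,n=40):
    # strongest gradient along normal between a and b
    a=np.array(a)*s;b=np.array(b)*s;out=np.array(out)/np.linalg.norm(out);pts=[]
    for t in np.linspace(.06,.94,n):
        p=a+(b-a)*t; k=np.arange(-6,6.1,.25)
        q=(p+k[:,None]*out).astype(np.float32)
        v=cv2.remap(g.astype(np.float32),q[:,0].reshape(-1,1),q[:,1].reshape(-1,1),cv2.INTER_LINEAR).ravel()
        i=np.argmax(np.abs(np.gradient(v))); pts.append(p+k[i]*out)
    return cv2.fitLine(np.array(pts,np.float32),cv2.DIST_HUBER,0,.01,.01).ravel()
def X(l,m): 
    A=np.array([[l[0],-m[0]],[l[1],-m[1]]]); t=np.linalg.solve(A,[m[2]-l[2],m[3]-l[3]]); return l[2:]+t[0]*l[:2]
b=edge((148,354),(447,314),(.13,1)); r=edge((432,195),(447,314),(1,-.13)); t=edge((300,212),(425,196),(-.13,-1)); l=edge((148,354),(147,340),(-1,.1),8)
P=[onz(c,*X(b,r),20),onz(c,*X(t,r),20),onz(c,*X(b,l),20)]
print([x.round(1).tolist() for x in P],np.linalg.norm(P[0]-P[1]),np.linalg.norm(P[0]-P[2]))
d0=onz(c,*(b[2:]),20)-onz(c,*(b[2:]+50*b[:2]),20); print(np.degrees(np.arctan2(d0[1],d0[0])), np.degrees(np.arctan2(*(P[1]-P[0])[[1,0]])))
crop=cv2.resize(im[120:260,150:330],None,fx=4.4,fy=4.2,interpolation=cv2.INTER_CUBIC); crop=cv2.convertScaleAbs(crop,alpha=1.5)
cv2.imwrite("pics/topc.png",cv2.resize(im[120:260,150:330],(771,600),interpolation=cv2.INTER_CUBIC))
c=cam("scene");cv2.imwrite("pics/scenec.png",cv2.convertScaleAbs(cv2.resize(c[0][120:270,245:415],(680,600),interpolation=cv2.INTER_CUBIC),alpha=1.4))
```

```text
[ 98   9 111] [112 108 106] [100  14 112] [113 110 107] [102  11 112] [113 112 108] [[500.0, -125.5, 20.0], [700.3, -103.6, 20.0], [448.1, 358.2, 20.0]] 201.52848880270736 486.4963597885698
96.1280991027394 6.251157884254337
```

View pics/topc.png

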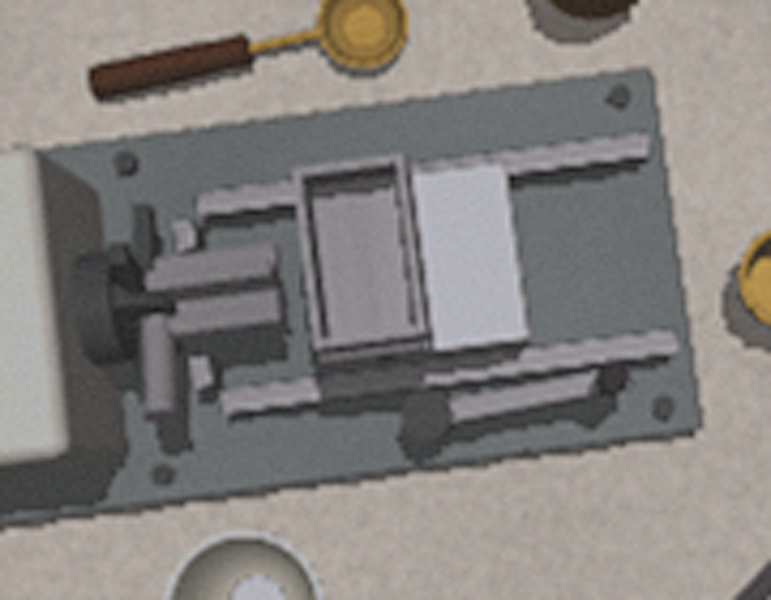

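View pics/scenec.png

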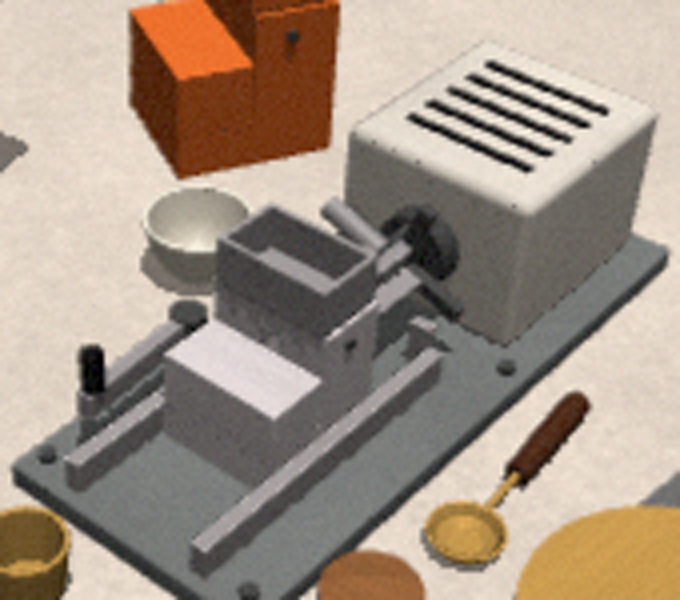

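The top crop shows the bright spoke end on the robot side at about (160,415), the head's back edge at about (518,250) and the pin at (611,376). In the scene crop the spoke ends are at (330,210) and (460,315), with the pin top at (91,352).

```bash
cat >> h.py <<'E'
th=np.radians(-83.83); EX=np.array([np.cos(th),np.sin(th),0]); EY=np.array([-EX[1],EX[0],0]); EZ=np.array([0,0,1.])
B=np.stack([EX,EY,EZ],1); O=np.array([600.1,-114.5,0])-270*EX
def W(x,y,z): return O+B@np.array([x,y,z],float)
def L(p): return B.T@(np.array(p)-O)
def onx(c,u,v,x):
    r=ray(c,u,v); n=EX; return c[4]+r*((x-(c[4]-O)@n)/(r@n))
E
python3 - <<'E'
from h import *
t=cam("top"); s=cam("scene")
T=lambda u,v:(150+u/4.283,120+v/4.283); S=lambda u,v:(245+u/4,120+v/4)
print("spoke scene", [L(onx(s,*S(*p),-3)).round(1).tolist() for p in [(330,210),(460,315)]])
print("spoke top", [L(onx(t,*T(*p),-5)).round(1).tolist() for p in [(160,415),(143,207)]], L(onz(t,*T(160,415),110)).round(1))
print("back",L(onz(t,*T(518,250),90)).round(1),"scene back corners",[L(onz(s,*S(*p),90)).round(1).tolist() for p in [(165,355),(277,418)]])
print("pin",L(onz(t,*T(611,376),100)).round(1),L(onz(s,*S(91,350),100)).round(1),"pivot",L(onz(t,*T(426,412),72)).round(1))
for y,z in [(0,78)]: print(proj(s,W(-5,y,z)),proj(t,W(62,0,78)),T(277,290))
print(O)
E
```

```text
spoke scene [[-3.0, -56.1, 91.2], [-3.0, 56.6, 59.1]]
spoke top [[-5.0, -55.9, 71.1], [-5.0, 53.8, 53.9]] [  3.7 -58.6 110. ]
back [185.   0.  90.] scene back corners [[186.2, -38.0, 90.0], [183.7, 50.0, 90.0]]
pin [221.6 -68.8 100. ] [221.8 -67.1 100. ] pivot [128.2 -72.6  72. ]
[343.92266116 184.20181171] [214.43490149 186.84004754] (214.6742937193556, 187.7095493812748)
[571.08072273 153.93599153   0.        ]
```

Checks agree: the pivot measures (128,-73) against a known (127,-75), and the head's back is at bed x≈185. The spokes sit 0.28 rad from aligned. Gripping the upper spoke between vertical pads will square it, so I do that first.

```bash
cat >> h.py <<'E'
def ori(d,ref=None):
    """tool down, tool x along +-d(bed angle rad); choose yaw nearest to ref"""
    y=th+d; c=[y+k*np.pi for k in(-2,-1,0,1,2)]
    r=robot.current_eef_rot()[2] if ref is None else ref
    best=min(c,key=lambda v:abs(v-r)); return [np.pi,0,float(best)]
E
python3 - <<'E'
from h import *
print(robot.current_eef_rot())
p=robot.current_tcp_pos(); robot.move_linear([p[0],p[1],320],speed=250)
o=ori(0); robot.move_ptp(list(W(-5,0,220)),o); print(robot.current_qpos())
robot.move_linear(list(W(-5,0,150)),o,speed=120)
print(robot.move_linear(list(W(-5,0,107)),o,speed=60,f_stop=15))
print(robot.current_tcp_pos(),robot.current_contact_force())
robot.move_gripper(0.0); print(robot.current_gripper_width(),robot.current_finger_force(),robot.current_contact_force())
robot.move_gripper(0.6)
robot.move_linear(list(W(-5,0,230)),o,speed=200)
print(robot.current_t())
E
```

```text
[-3.14094079e+00 -1.35974858e-04  3.34804020e-01]
[ 8.19868297e-02  3.13073504e-01  1.36307384e+00 -2.70089537e-04
  1.46517310e+00 -2.42649598e-02]
False
[570.82333735 158.91421785 107.24659189] [-0.09130593 -0.4116947   0.53037461]
0.00706804012059297 0.0 [ 0.0852196  -0.7408765   0.19174022]
8.6083
```

The gripper closed on nothing, so I look again from the side.

Run:
```python
from h import *
robot.move_linear(list(W(-5,-150,260)),speed=250)
s=cam("scene");t=cam("top")
a=cv2.resize(s[0][130:230,290:400],(440,400),interpolation=cv2.INTER_CUBIC)
b=cv2.resize(t[0][160:225,160:225],(360,400),interpolation=cv2.INTER_CUBIC)
cv2.imwrite("pics/w1.png",cv2.convertScaleAbs(np.hstack([a,b]),alpha=1.6))
for z in (0,55): print([proj(s,W(-5,55*np.cos(q),78+55*np.sin(q))).round(0).tolist() for q in (1.57,0,3.14)])
```

```text
[[346.0, 168.0], [361.0, 193.0], [328.0, 176.0]]
[[346.0, 168.0], [361.0, 193.0], [328.0, 176.0]]
```

View pics/w1.png

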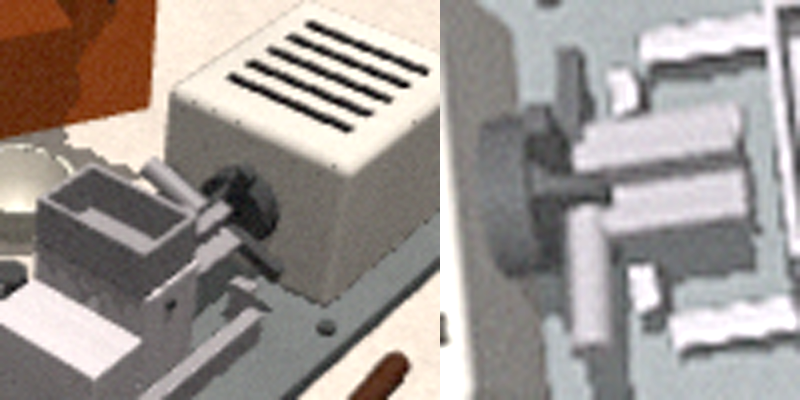

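Run:
```python
from h import *
s=cam("scene");t=cam("top")
def vis(c,u,v,w,h,W_,H_):
    im=cv2.convertScaleAbs(cv2.resize(c[0][v:v+h,u:u+w],(W_,H_),interpolation=cv2.INTER_CUBIC),alpha=2.2,beta=20)
    for q,col in ((1.29,(0,0,255)),(1.29+1.571,(0,255,0)),(1.29+3.1416,(255,0,0)),(1.29-1.571,(0,255,255))):
        for r in (23,55):
            p=proj(c,W(-5,r*np.cos(q),78+r*np.sin(q))); cv2.circle(im,(int((p[0]-u)*W_/w),int((p[1]-v)*H_/h)),4,col,1)
    return im
cv2.imwrite("pics/w2.png",np.hstack([vis(s,315,155,60,75,400,500),vis(t,165,155,60,75,400,500)]))
```

```text
(no output)
```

View pics/w2.png

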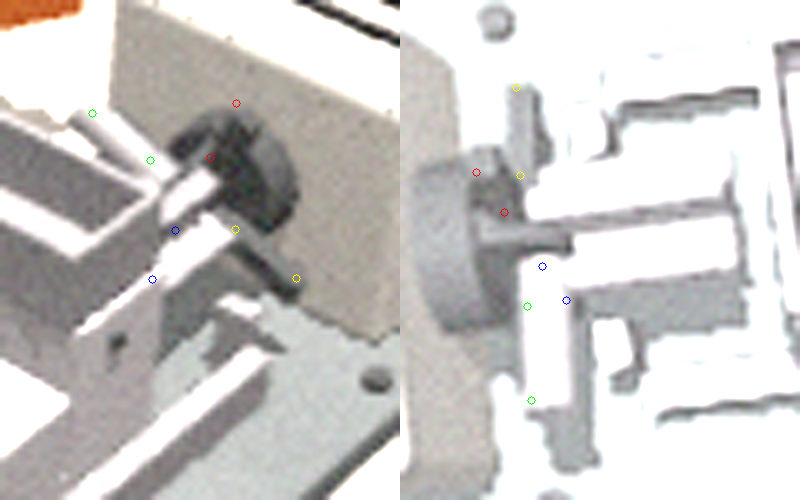

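The marked crop shows the robot-side and far-side spokes about where predicted (tips near (88,113) and (296,280) in the left half). The upper spoke can't be made out against the dark boss. I probe the robot-side spoke from above with closed fingers. This gives its height directly, and a flat fingertip at z=84 also makes it level.

Run:
```python
from h import *
o=ori(0); robot.move_gripper(0.0)
robot.move_linear(list(W(-3,-47,180)),o,speed=200)
robot.sleep(.2)
f0=robot.current_contact_force()
print(robot.move_linear(list(W(-3,-47,84.5)),o,speed=50,f_stop=2.0))
print(L(robot.current_tcp_pos()).round(1),np.round(np.array(robot.current_contact_force())-f0,1),robot.current_t())
```

```text
False
[ -3.  -46.8  84.8] [-2.4 -1.4  0.8] 13.6083
```

Run:
```python
from h import *
robot.move_linear(list(W(-3,-47,180)),speed=200); robot.move_linear(list(W(-5,-150,260)),speed=250); print(robot.current_contact_force())
s=cam("scene");t=cam("top")
def vis(c,u,v,w,h,W_,H_): return cv2.convertScaleAbs(cv2.resize(c[0][v:v+h,u:u+w],(W_,H_),interpolation=cv2.INTER_CUBIC),alpha=1.5,beta=20)
cv2.imwrite("pics/w3.png",np.hstack([vis(s,315,155,60,75,400,500),vis(t,165,155,60,75,400,500)]))
```

```text
[ 0.37563962  0.11669717 -1.02654356]
```

View pics/w3.png

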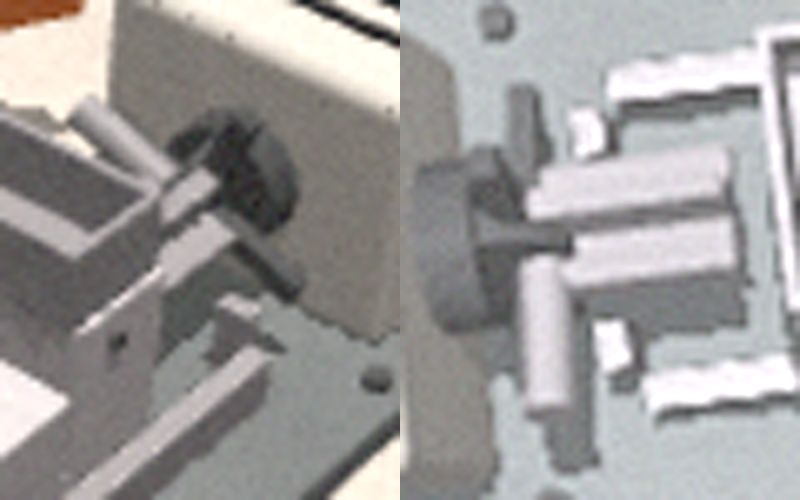

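The rods look unchanged. I check where the fingertip really is relative to the spoke in both views.

Run:
```python
from h import *
o=ori(0)
robot.move_linear(list(W(-3,-47,150)),o,speed=200)
f0=np.array(robot.current_contact_force())
for z in (110,100,92,85):
    robot.move_linear(list(W(-3,-47,z)),o,speed=60); print(z,np.round(np.array(robot.current_contact_force())-f0,1),np.round(robot.current_ft_torque(),2),L(robot.current_tcp_pos()).round(1))
s=cam("scene");t=cam("top")
def vis(c,u,v,w,h,W_,H_):
    im=cv2.convertScaleAbs(cv2.resize(c[0][v:v+h,u:u+w],(W_,H_),interpolation=cv2.INTER_CUBIC),alpha=1.5,beta=20)
    p=proj(c,robot.current_tcp_pos()); cv2.circle(im,(int((p[0]-u)*W_/w),int((p[1]-v)*H_/h)),4,(0,0,255),1); return im
cv2.imwrite("pics/w4.png",np.hstack([vis(s,305,135,80,100,400,500),vis(t,155,145,80,100,400,500)]))
```

```text
110 [-0.7  1.  -0.8] [-0.03 -0.12  0.  ] [ -3.  -46.8 110.1]
100 [-0.9  0.5 -0.2] [-0.04 -0.1   0.01] [ -3.  -47.4  99.5]
92 [-0.7  0.1 -0.3] [-0.05 -0.12  0.02] [ -3.  -47.4  91.4]
85 [-1.5 -0.3 -0.6] [-0.08 -0.08  0.04] [ -3.  -47.4  84.5]
```

View pics/w4.png

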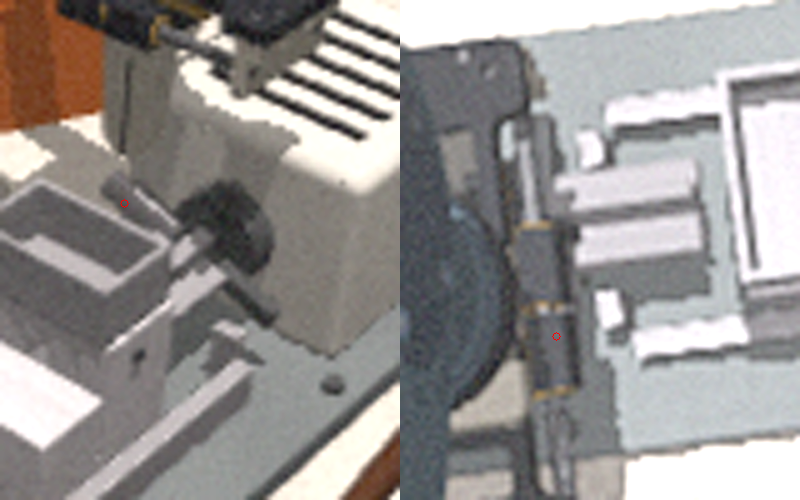

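The scene half shows the closed fingers at about (105–170, 30–180), standing behind the spoke, on the motor side. So my bed x near the wheel looks wrong. I check it against known features and triangulation, without new pictures.

Run:
```python
from h import *
robot.move_linear(list(W(-3,-47,180)),speed=200)
t=cam("top"); s=cam("scene")
T=lambda u,v:(150+u/4.283,120+v/4.283); S=lambda u,v:(245+u/4,120+v/4)
def pr(n,c,m,p,z): print(n,L(onz(c,*m(*p),z)).round(1).tolist())
pr("motor top -y (-35,-75)",t,T,(68,455),140); pr("motor top +y(-35,75)",t,T,(38,150),140)
pr("sc motor +y",s,S,(527,215),140); pr("sc motor -y",s,S,(350,133),140)
pr("rail start +y (20,52)",t,T,(200,205),45);pr("rail start -y",t,T,(226,405),45);pr("rail end +y(260,52)",t,T,(648,145),45);pr("rail end -y",t,T,(678,342),45)
pr("sc rail end +y far(260,58)",s,S,(196,550),45);pr("sc rail start +y(20,52)",s,S,(433,352),45);pr("sc rail end -y(260,-52)",s,S,(72,462),45)
def tri(a,b):
    r1,r2=ray(s,*a),ray(t,*b); k=np.linalg.lstsq(np.stack([r1,-r2],1),t[4]-s[4],rcond=None)[0]; p,q=s[4]+k[0]*r1,t[4]+k[1]*r2; return L((p+q)/2).round(1),np.linalg.norm(p-q).round(1)
M=lambda u,v:(315+u/6.67,155+v/6.67); N=lambda u,v:(165+u/6.67,155+v/6.67)
print(tri(M(82,112),N(145,405)),tri(M(295,290),N(122,90)),"pin",tri(S(91,350),T(611,376)))
```

```text
motor top -y (-35,-75) [-33.9, -73.2, 140.0]
motor top +y(-35,75) [-31.8, 70.5, 140.0]
sc motor +y [-27.1, 80.1, 140.0]
sc motor -y [-27.5, -61.9, 140.0]
rail start +y (20,52) [22.9, 52.6, 45.0]
rail start -y [23.8, -53.6, 45.0]
rail end +y(260,52) [260.4, 52.1, 45.0]
rail end -y [261.3, -52.9, 45.0]
sc rail end +y far(260,58) [263.8, 57.3, 45.0]
sc rail start +y(20,52) [25.9, 56.9, 45.0]
sc rail end -y(260,-52) [261.0, -47.7, 45.0]
(array([ -0.4, -55.1,  95.5]), np.float64(0.2)) (array([-4.7, 53. , 57. ]), np.float64(0.4)) pin (array([221.3, -68.4,  98.9]), np.float64(1.0))
```

Features agree within 3 mm and the robot-side spoke tip triangulates to (0,-55,95), so the mill pose is good. The doubt is the gripper itself, so I check its state.

Run:
```python
from h import *
print(robot.current_gripper_width(),robot.current_tcp_pos(),robot.current_eef_rot(),robot.current_qpos(),robot.current_t())
s=cam("scene");t=cam("top")
def vis(c,u,v,w,h,W_,H_):
    im=cv2.convertScaleAbs(cv2.resize(c[0][v:v+h,u:u+w],(W_,H_),interpolation=cv2.INTER_CUBIC),alpha=1.8,beta=20)
    P=robot.current_tcp_pos()
    for k,col in((0,(0,0,255)),(84,(0,255,0))):
        p=proj(c,P+np.array([0,0,k])); cv2.circle(im,(int((p[0]-u)*W_/w),int((p[1]-v)*H_/h)),5,col,2)
    return im
cv2.imwrite("pics/w5.png",np.hstack([vis(s,250,50,160,200,400,500),vis(t,105,95,160,200,400,500)]))
```

```text
0.0036567451595904627 [522.80219472 151.74133949 178.21508858] [-3.13835084e+00 -8.52929433e-05  1.67845312e+00] [ 7.75267846e-02  2.52118541e-01  1.54849133e+00 -1.27325495e-05
  1.34422569e+00 -3.01272698e-02] 18.4167
```

View pics/w5.png

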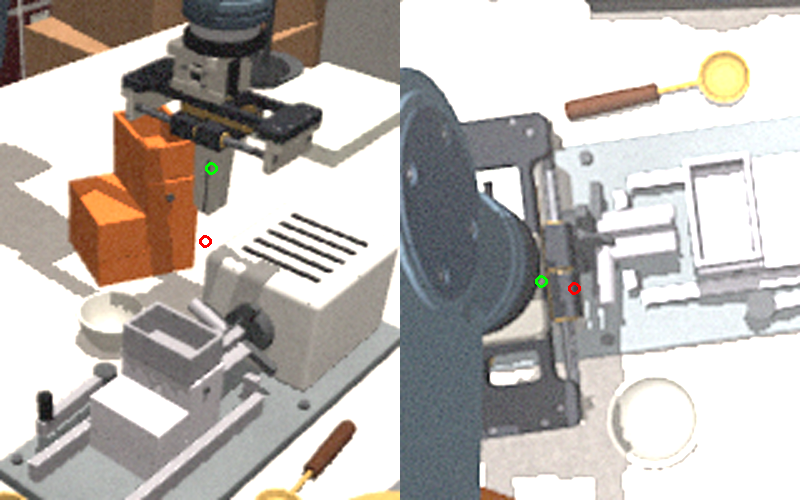

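The picture shows the fingertip at about (212,212), well above where the reported TCP projects at (206,241). The fingers really end about 30 mm higher than the TCP reading says, which explains why nothing was touched. I measure that offset by touching the motor top (z=140), and take the lateral part from the image.

Run:
```python
from h import *
s=cam("scene"); P=np.array(robot.current_tcp_pos())
g=cv2.cvtColor(s[0],cv2.COLOR_BGR2GRAY); hsv=cv2.cvtColor(s[0],cv2.COLOR_BGR2HSV)
m=((g<105)&(hsv[...,1]<60)).astype(np.uint8); u0,v0=322,105; sub=m[v0:145,u0:350]
n,lab,st,_=cv2.connectedComponentsWithStats(sub); i=1+np.argmax(st[1:,4]); print(st[i])
ys,xs=np.where(lab==i); bot=[(u0+x,v0+ys[xs==x].max()) for x in sorted(set(xs))]; print(bot)
o=ori(0); f=lambda z:list(W(-48,0,z))
robot.move_linear(f(200),o,speed=250); robot.sleep(.2)
robot.move_linear(f(150),o,speed=120)
print(robot.move_linear(f(80),o,speed=35,f_stop=4)); q=np.array(robot.current_tcp_pos()); print(L(q).round(1),robot.current_contact_force())
robot.move_linear(f(200),o,speed=250)
dz=140-q[2]
print("dz",dz)
for b in (bot[2],bot[len(bot)//2],bot[-3]): print(b,L(onz(s,*b,P[2]+dz)).round(1),"tcp",L(P).round(1))
print(robot.current_t())
```

```text
[  4   0  24  31 393]
[(np.int64(326), np.int64(105)), (np.int64(327), np.int64(105)), (np.int64(328), np.int64(129)), (np.int64(329), np.int64(134)), (np.int64(330), np.int64(134)), (np.int64(331), np.int64(135)), (np.int64(332), np.int64(135)), (np.int64(333), np.int64(135)), (np.int64(334), np.int64(135)), (np.int64(335), np.int64(134)), (np.int64(336), np.int64(134)), (np.int64(337), np.int64(133)), (np.int64(338), np.int64(132)), (np.int64(339), np.int64(132)), (np.int64(340), np.int64(131)), (np.int64(341), np.int64(125)), (np.int64(342), np.int64(118)), (np.int64(343), np.int64(112)), (np.int64(344), np.int64(109)), (np.int64(345), np.int64(109)), (np.int64(346), np.int64(109)), (np.int64(347), np.int64(110)), (np.int64(348), np.int64(110)), (np.int64(349), np.int64(111))]
True
[-4.800e+01 -1.000e-01  1.018e+02] [-0.59520196 -0.84583328  3.96889204]
dz 38.204250608844376
(np.int64(328), np.int64(129)) [-13.3 -72.5 216.7] tcp [ -3.  -47.9 178.5]
(np.int64(338), np.int64(132)) [-18.3 -43.9 216.7] tcp [ -3.  -47.9 178.5]
(np.int64(347), np.int64(110)) [-133.   -98.5  216.7] tcp [ -3.  -47.9 178.5]
21.6
```

The touch gives dz≈38 mm: real height = reading + 38. I get the lateral offsets the same way, by touching the motor's front face and its robot-side face.

Run:
```python
from h import *
o=ori(0); D=38.2
def go(x,y,z,sp=200,f=None):
    r=robot.move_linear(list(W(x,y,z-D)),o,speed=sp,f_stop=f); return r,(L(robot.current_tcp_pos())+[0,0,D]).round(1).tolist()
go(20,-55,240); robot.sleep(.1); go(20,-55,120,150); robot.sleep(.2)
print("x touch",go(-60,-55,120,40,4),np.round(robot.current_contact_force(),1))
go(20,-55,120); go(20,-55,200); go(-100,-125,220); go(-100,-125,115); robot.sleep(.2)
print("y touch",go(-100,-70,115,40,4),np.round(robot.current_contact_force(),1))
go(-100,-125,115);go(-100,-125,230); print(robot.current_t())
```

```text
x touch (True, [-24.7, -55.3, 119.7]) [ 1. -2.  2.]
y touch (True, [-99.9, -88.7, 114.3]) [-0.5  0.2  0.2]
29.2083
```

x agrees (face at -32 against -32.5), and y is within about 3 mm, so only z is off. Now I press the robot-side spoke level.

```bash
cat >> h.py <<'E'
D=38.2
def go(x,y,z,sp=250,f=None,o=None):
    r=robot.move_linear(list(W(x,y,z-D)),o,speed=sp,f_stop=f); return r,(L(robot.current_tcp_pos())+[0,0,D]).round(1).tolist()
F=lambda: np.round(robot.current_contact_force(),1).tolist()
E
python3 - <<'E'
from h import *
o=ori(0); go(-2.5,-46,200,350,o=o); print(F())
go(-2.5,-46,112,150)
for z in (95,88,84): print(go(-2.5,-46,z,60),F())
go(-2.5,-46,84,60); print(F())
go(-2.5,-46,170,250); t=cam("top"); s=cam("scene"); print(robot.current_t())
g=lambda c,u,v,w,h: cv2.convertScaleAbs(cv2.resize(c[0][v:v+h,u:u+w],(400,500),interpolation=cv2.INTER_CUBIC),alpha=1.5,beta=20)
cv2.imwrite("pics/w6.png",np.hstack([g(s,315,155,60,75),g(t,165,155,60,75)]))
E
```

```text
[-0.1, 0.5, 0.2]
(False, [-2.4, -46.1, 94.6]) [0.8, 0.4, -0.4]
(False, [-2.4, -46.2, 87.6]) [0.9, -0.2, 0.0]
(False, [-2.5, -46.2, 83.7]) [0.8, 0.1, 0.4]
[0.3, 0.6, -0.0]
32.25
```

View pics/w6.png

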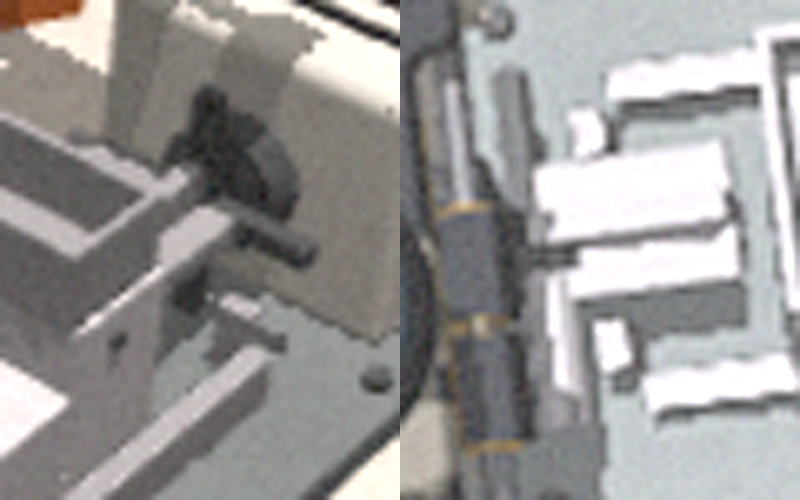

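The wheel has turned. The upper spoke is at about (210,92) and the far tip at (310,252), matching the level predictions (207,87) and (310,253). Now I push the head.

Run:
```python
from h import *
go(0,-46,240,400); go(215,0,240,400); go(215,0,57,250); print(F())
print(go(135,0,57,70,30),F()); print(go(120,0,57,35,25),F(),robot.current_t())
```

```text
[-0.4, -0.4, 1.3]
(False, [134.3, 0.2, 57.2]) [1.7, -2.4, 1.4]
(True, [129.0, 0.1, 57.4]) [0.9, -2.9, 2.6] 35.8167
```

Run:
```python
from h import *
print(go(118,0,57,30,35),F()); s=cam("scene"); print(robot.current_t())
go(175,0,57,250); 
t=cam("top"); 
# head back top edge in top view: bright (tray-less) back block edge along bed centre line, z=90
g=cv2.cvtColor(t[0],cv2.COLOR_BGR2GRAY)
for y in (-15,0,15): print([int(g[tuple(proj(t,W(x,y,90)).round().astype(int)[::-1])]) for x in range(96,150,3)])
print(robot.current_t())
```

```text
(True, [129.8, 0.1, 58.0]) [1.1, -3.2, -0.6]
36.2
[122, 126, 127, 151, 128, 129, 135, 116, 74, 70, 96, 118, 112, 119, 107, 94, 67, 45]
[209, 211, 209, 209, 211, 209, 213, 217, 62, 80, 79, 56, 49, 50, 46, 47, 49, 57]
[211, 210, 214, 217, 174, 148, 134, 101, 48, 50, 51, 55, 55, 53, 61, 61, 59, 66]
36.5833
```

The head's back edge is now at bed x≈118, against a hard stop, so it is home. Now the latch, pushing the pin along its arc.

Run:
```python
from h import *
def pose(a,z,back=15.5):
    p=np.array([128+95*np.cos(a),-74+95*np.sin(a)])-back*np.array([-np.sin(a),np.cos(a)])
    return p[0],p[1],z,[np.pi,0,float(th+a+np.pi/2)]
go(190,0,57,300); go(190,0,200,350)
x,y,z,o=pose(-.2,200); go(x,y,z,300,o=o); x,y,z,o=pose(-.2,81); go(x,y,z,250,o=o); print(F(),robot.current_t())
for a in np.linspace(.1,1.5,6):
    x,y,z,o=pose(a,81); r=go(x,y,z,80,35,o=o); print(round(a,2),r,F())
    if r[0]: break
else:
    x,y,z,o=pose(1.68,81); print(go(x,y,z,40,20,o=o),(x,y),F())
print(robot.current_t())
t=cam("top"); cv2.imwrite("pics/l.png",t[0])
```

```text
[0.2, -0.1, 0.2] 39.9417
0.1 (False, [224.5, -79.1, 82.3]) [-0.9, 0.5, -0.1]
0.38 (False, [221.9, -53.5, 81.2]) [-0.1, 0.9, 0.2]
0.66 (False, [212.5, -28.6, 81.0]) [-0.3, -0.2, 0.2]
0.94 (False, [196.6, -7.0, 80.9]) [0.1, -0.2, -0.4]
1.22 (False, [175.5, 9.5, 81.0]) [-0.2, 0.7, 0.1]
1.5 (False, [150.6, 19.4, 81.0]) [-0.9, 0.7, -0.7]
(True, [145.5, 21.0, 81.0]) (np.float64(133.05392817128242), np.float64(22.12339886853522)) [-0.7, -4.5, 3.2]
43.2
```

Run:
```python
from h import *
print(go(135,21,81,30,35),F())
go(185,21,81,250); go(185,0,220,350); go(185,-120,260,350)
t=cam("top"); s=cam("scene"); g=cv2.cvtColor(t[0],cv2.COLOR_BGR2GRAY); gs=cv2.cvtColor(s[0],cv2.COLOR_BGR2GRAY)
for n,c,G in(("t",t,g),("s",s,gs)):
    p=proj(c,W(128,21,100)).astype(int); r=8; sub=G[p[1]-r:p[1]+r+1,p[0]-r:p[0]+r+1]
    m=(sub<45).astype(np.uint8); k,lab,st,ce=cv2.connectedComponentsWithStats(m); print(n,p,int(sub.min()),[(st[i,4],L(onz(c,*(ce[i]+p-r),95)).round(1).tolist()) for i in range(1,k) if st[i,4]>4])
cv2.imwrite("pics/f.png",np.hstack([cv2.convertScaleAbs(cv2.resize(c[0][v:v+75,u:u+90],(400,400),interpolation=cv2.INTER_CUBIC),alpha=1.5,beta=15) for c,u,v in((s,275,155),(t,190,145))]))
print(robot.current_t())
```

```text
(False, [145.0, 21.0, 81.3]) [-0.4, -29.4, -1.4]
t [242 171] 41 []
s [319 204] 0 [(np.int32(52), [134.0, 26.0, 95.0])]
45.2
```

Run:
```python
from h import *
s=cam("scene");t=cam("top"); G=cv2.cvtColor(s[0],cv2.COLOR_BGR2GRAY)
p=proj(s,W(128,21,88)).astype(int); r=11; m=(G[p[1]-r:p[1]+r+1,p[0]-r:p[0]+r+1]<40).astype(np.uint8)
k,lab,st,ce=cv2.connectedComponentsWithStats(m); i=1+np.argmax(st[1:,4]); x,y,w,h,a=st[i]; u,v=p-r
top=(u+x+w/2-.5, v+y+1.5); q=L(onz(s,*top,100)); print(st[i],q.round(1))
g=cv2.cvtColor(t[0],cv2.COLOR_BGR2GRAY)
for yy in(-15,0,10): print([int(g[tuple(proj(t,W(xx,yy,90)).round().astype(int)[::-1])]) for xx in range(105,140,3)])
ang=np.arctan2(q[1]+74,q[0]-128.5); print(ang)
if ang>1.48: robot.hand_in(); print("handed in",robot.current_t())
```

```text
[ 9  7  7 13 68] [129.6  23.3 100. ]
[103, 98, 98, 100, 97, 99, 100, 97, 96, 97, 97, 96]
[98, 96, 96, 93, 96, 95, 94, 94, 93, 93, 91, 90]
[64, 87, 94, 94, 94, 92, 89, 89, 89, 88, 85, 86]
1.5593322157150846
the job is handed in; nothing more can be done
the job is handed in; nothing more can be done
```

Job handed in at about 45 s of the 56 s limit. The wheel looked aligned before the push, the head was pushed home against its stops, and the latch measured about 1.56 rad, but hand-in returned no verdict and the arm hid the head in the last top view, so I did not re-check the head after shutting the latch.

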